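Put the used cell in the sprung-lid battery box and bolt it

TASK

Put the used AA battery into the grey battery box, then swing the sprung lid fully shut, hold it down against its spring and slide the bolt fully home under the staple, so that the lid stays shut when you let go. Leave the padlock, the tape measure and the roll of black tape where they are.

Things in the scene. Friction and masses are not known exactly. Their poses are not given: they have to be found in the camera images.
- battery_1: The only AA cell, 14 mm thick, 50 mm long, about 25 g, lying on the worktop left or right of the box. Origin: centre of its underside; its y axis lies along its length.
- battery_box: Grey steel box fixed to the worktop, 170 (x) by 132 (y) by 70 mm high, open on top, walls and floor 4 mm. Origin: centre of its underside; x points from its front (bolt side, towards the robot) to the hinge at the back, y to its left (staple side), z up. The lid's hinge axis runs along y through (85, 0, 70) mm. The lid is 170 mm long from hinge to free edge.
- box_floor (a point): Centre of the box's inner floor, 4 mm above the worktop; axes as the box. The inside measures 162 mm (x) by 124 mm (y), 64 mm deep.
- lid (a joint): Angle of the lid: 0 fully shut (level), about 1.35 rad standing open (its stop, the start). A torsion spring always drives it open: 0.5 N m when open, rising to 1.2 N m when shut (about 6 N at the bolt's grip). It springs up when let go unless bolted; bolted, it rests up to 0.03 rad open against the staple.
- bolt (a joint): Travel of the bolt along the lid's front edge to the box's left (+y of the box): 0 withdrawn, 0.028 m fully home; it starts within 5 mm of withdrawn. 1.5 N of friction keeps it where it is left. The rod, 8 mm thick, round-ended, passes under the staple's bar only while the lid is pressed to within about 0.02 rad of shut; otherwise it runs against the bar.
- bolt_grip (a point): Centre of the bolt's grip: a steel barrel 18 mm thick, 24 mm long along the box's y, 28 mm beyond the lid's free edge; 198 mm from the hinge axis along the lid and 10 mm above the lid's plane, at y = -10 mm + bolt travel. On top when the lid is open; ahead of the box, 80 mm up, when shut. Pinch its flat ends from above: it turns between the pads as the lid swings.
- padlock: Brass padlock lying flat, 65 x 44 x 14 mm, a bystander. Origin: underside.
- tape_measure: Tape measure standing, 38 x 78 x 66 mm high, a bystander. Origin: centre of its underside.
- tape_black: Roll of black tape, 58 mm across, 19 mm high, lying flat, a bystander on the side of the box where the cell is not. Origin: centre of its underside.
- staple (a point): Middle of the crossbar of the steel staple, a loop 24 mm wide (x) standing outside the box's left wall near the front, 95 mm high. The bar is 8 mm thick, 10 mm outside the wall and 91 mm above the worktop; with the lid fully shut the bolt's rod passes under it with 3 mm play. Axes as the box.
Not all that is in view belongs to the job. Leave any brown or red look-alike of the battery_1 alone.

How it is judged:
On the way, in this order (a step that is already met when the one before it is completed fails the run):
1. the cell lies inside the box, let go (x of battery_1 in the frame of box_floor between -0.081 and 0.081 m and y of battery_1 in the frame of box_floor between -0.062 and 0.062 m and z of battery_1 in the frame of box_floor below 0.045 m and contact force between battery_1 and the fingers below 0.1 N), for 0.2 s.
2. the lid is pressed down against its spring (value of joint lid below 0.05 rad), for 0.1 s.
At the end, for the whole second after the job is handed in: The cell is at rest inside the box, the lid is within 0.05 rad of shut with nothing touching it, and the bolt is at least 20 mm along its 28 mm travel, under the staple (x of battery_1 in the frame of box_floor between -0.081 and 0.081 m and y of battery_1 in the frame of box_floor between -0.062 and 0.062 m and z of battery_1 in the frame of box_floor below 0.045 m and value of joint lid below 0.05 rad and value of joint bolt above 0.02 m and linear speed of battery_1 below 0.02 m/s).
It fails at once if a bystander (padlock, tape measure, black tape) is moved more than 30 mm (distance of any of padlock, tape_measure, tape_black from where it was at the start of the episode above 0.03 m).
It also fails if it takes over 58 s, if anything falls off the work surface, if the arm or the gripper's body presses on something with over 40 N, if the wrist force passes 120 N, or if a joint passes its speed limit or range.

ROBOT

A 7-joint arm with a two-finger parallel gripper is mounted at the origin on a cart in front of the work surface, level with it; the furniture and walls round the work are solid. World frame = base frame: x ahead of the robot, y to its left, z up, the work surface at z = 0. Lengths are in m, angles in rad, forces in N, time in s.
With the tool pointing down it reaches from about 0.4 to 0.85 m from the base axis. Payload 4.5 kg.
Tool frame: the origin (TCP) lies on the centre line of the jaws, within the pads' length; the fingertips stand 17 mm ahead of it and the grasp point (between the pads) lies 2 mm behind it (r.tip_reach is the distance from the TCP to the fingertips, in m); z points along the fingers, y is the line along which they close (so a half turn about z gives the same grasp; the last joint's range is limited). The gripper opens to 88 mm and grips with 3 to 60 N. Pads are 18 mm wide; open, the fingers measure 123 mm over their backs; the gripper's body (75 mm by 187 mm) begins 45 mm behind the grasp point.
Start: joints at [-1.272, 0.689, -0.195, 1.565, 0.157, 0.902, -0.215], TCP at [0.164, 0.603, 0.256] pointing down, gripper open.
Joint ranges: [-3.01, 3.01], [-0.46, 2.08], [-1.47, 1.51], [0.13, 2.56], [-1, 4.14], [0.04, 2.09], [-2.66, 2.66]. Speed limits (rad/s): [2.57, 2.57, 3.14, 3.14, 3.14, 3.14, 3.14].

INTERFACE

Orientations are given as a unit quaternion [x, y, z, w].
In Python, from plant import r gives the robot as it stands.
- The arm moves only by the tool step_arm, never from a script. Its argument "steps" is a list of rows, each a list of 7 numbers: the shift along the tool's x, y, z in cm, then the turn, a rotation vector about the tool's x, y, z in degrees, then the gripper's target within -1 to 1 (shut at 1, half-way at 0, fully open at -1). A call has 1 to 8 rows; each row shifts and turns the commanded pose from where the row before left it, along the tool's axes as they then stand; what a row does not reach is not made up. A row lasts 1/8 s, in which the tool goes at most 62.5 mm and 10.7 degrees, less where a joint would pass 70% of its speed; a pose out of reach is approached as far as the arm can. A call with a gripper value outside its range is refused whole. The fingers move at their own pace and stop on an object; "force" is the grip in N (left out, the last holds). Time passes only in rows, so rows that do not move let the fingers close. It gives the time, the measured TCP pose, the force, the opening and the grip force at its end, in the units of the state.
- r.get_state(): the state, without advancing time (a new reading comes with each control period).
- r.snapshot(name): name is "scene" or "top" or "wrist"; returns a dict with "pixels" (384x512x3 uint8, red, green, blue), "fx", "fy", "cx", "cy" (pixels), "cam_to_world" (4x4, takes a point from camera to world coordinates). Camera axes: x right, y down, z forward; pixel columns grow to the right and rows downward; lengths in m; the calibration is good to about 2 mm. A picture is of the moment at which its call begins. There is no depth.
- r.finish_job(): hands the job in; it is judged then, once.
The state is a dict: "clock": time; "q": joint angles; "qd": joint speeds; "joint_torque": joint torques, N m; "tool_pos": TCP position; "eef_rot": TCP orientation; "contact_force": force on the tool from outside, world axes, zero at the start; "moment": the same for the moment, N m; "opening": opening from 0.0 (shut) to 1.0 (fully open); "finger_force": force on a finger pad.
Only numpy, scipy, OpenCV 4.12 (cv2) and the standard library are available. Lean on these libraries where they do the work, as an engineer would, in place of code of your own. Each camera call takes 0.05 s, during which the arm holds its last target. There are 200 camera calls.

## Working session

There is one attempt and no reset: what is moved stays moved. The work goes in short steps, Python scripts to look and compute and a tool call to move; the robot and the scene stay as the last step left them, time stands still between calls to the robot, and variables do not carry over. Pictures are saved under pics/ and viewed, at most 10 in all, crops included, and the job is handed in when it is done.

Besides the shell and the picture viewer there is one more tool, called after ">>>" as name(argument=value, ...), one argument or row to a line, values as JSON. step_arm: Moves the arm, as the interface text tells. Its arguments: {"type":"object","properties":{"steps":{"type":"array","items":{"type":"array","items":{"type":"number"}}},"force":{"type":"number"}},"required":["steps"]}

```bash
ls; mkdir -p pics
cat > h.py <<'E'
import numpy as np, cv2
from plant import r
from scipy.spatial.transform import Rotation as R
def snap(n,f):
    s=r.snapshot(n); cv2.imwrite(f'pics/{f}.png',cv2.cvtColor(s['pixels'],cv2.COLOR_RGB2BGR))
    np.savez(f'pics/{f}.npz',**{k:s[k] for k in s}); return s
def ray(s,u,v):
    T=np.array(s['cam_to_world']); d=T[:3,:3]@[(u-s['cx'])/s['fx'],(v-s['cy'])/s['fy'],1]; return T[:3,3],d
def px2w(s,u,v,z):
    o,d=ray(s,u,v); return o+d*(z-o[2])/d[2]
def w2px(s,p):
    T=np.array(s['cam_to_world']); c=T[:3,:3].T@(np.array(p)-T[:3,3]); return s['fx']*c[0]/c[2]+s['cx'],s['fy']*c[1]/c[2]+s['cy']
E
python3 - <<'E'
from h import *
a=snap('scene','s0');b=snap('top','t0')
import cv2
for n in ('s0','t0'):
    i=cv2.imread(f'pics/{n}.png'); cv2.imwrite(f'pics/{n}b.png',cv2.resize(i,(800,600),interpolation=cv2.INTER_CUBIC))
st=r.get_state(); print(st['tool_pos'],st['eef_rot'],st['clock'])
E
```

```text
pics
[0.16348658 0.60269399 0.25500968] [ 1.31971460e-01  9.91253194e-01 -7.98552807e-04 -4.03413899e-05] 0.1
```

View pics/s0b.png

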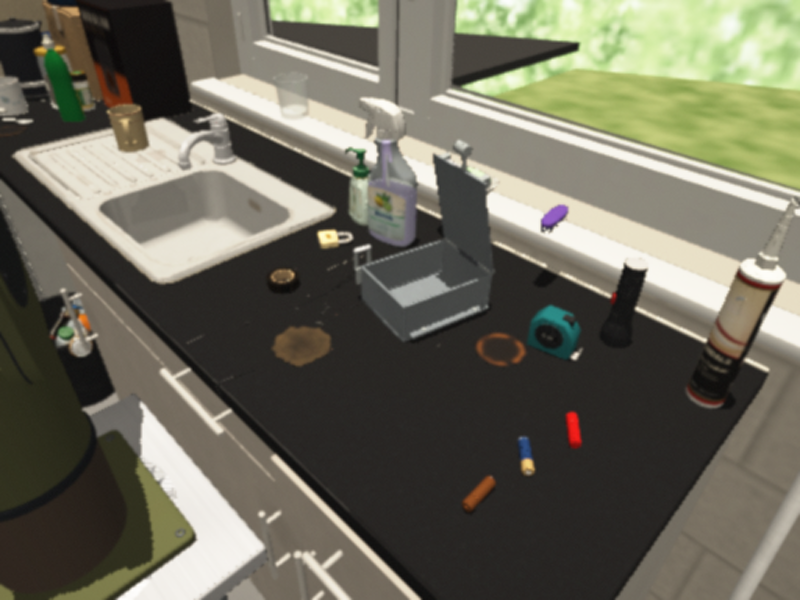

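View pics/t0b.png

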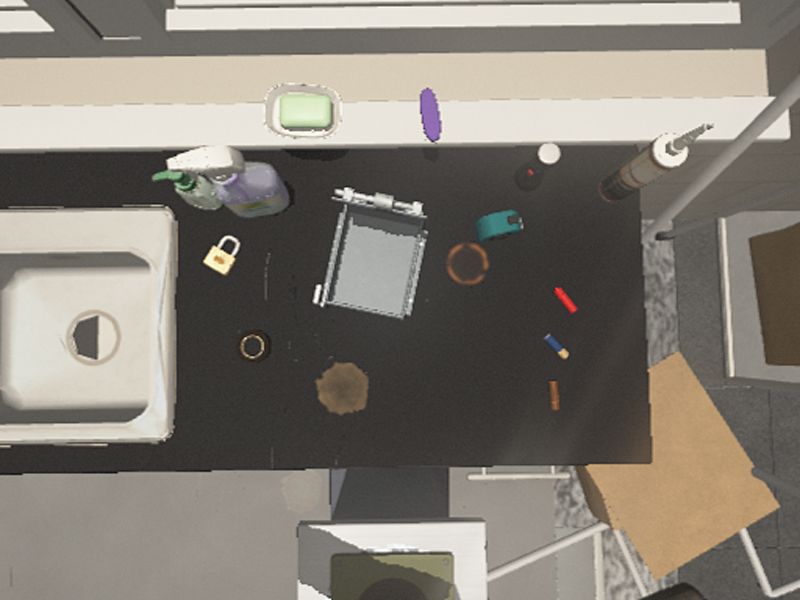

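Scene: the box is at top-view (375,262), with its lid open and the hinge at the back. Candidates for the cell in the top view (800 px scale) are blue/gold at (556,346), red at (566,300) and brown at (555,395). The blue/gold one fits the description, since red and brown are the named look-alikes. I'll check it in a crop, along with the box corners.

Run:
```python
from h import *
i=cv2.imread('pics/t0.png')
a=cv2.resize(i[180:270,335:385],(333,600),interpolation=cv2.INTER_CUBIC)
b=cv2.resize(i[115:215,195:277],(467,570),interpolation=cv2.INTER_CUBIC); b=cv2.copyMakeBorder(b,0,30,0,0,cv2.BORDER_CONSTANT)
cv2.imwrite('pics/c1.png',np.hstack([a,b]))
s=np.load('pics/t0.npz')
k=.64
for n,u,v,z in [('cell',556,346,.007),('red',566,300,.007),('brown',555,395,.007),('tapem',499,225,.066),('tapeb',252,346,.019),('lock',222,257,.014),('FL',326,304,.07),('FR',406,317,.07),('staple',319,294,.095)]:
    print(n,px2w(s,u*k,v*k,z).round(3))
print(s['cam_to_world'].round(3),s['fx'], [w2px(s,p) for p in ([0,0,0],[.164,.603,.255])])
```

```text
cell [ 0.444 -0.29   0.007]
red [ 0.523 -0.31   0.007]
brown [ 0.361 -0.285  0.007]
tapem [ 0.645 -0.186  0.066]
tapeb [0.452 0.23  0.019]
lock [0.606 0.283 0.014]
FL [0.519 0.099 0.07 ]
FR [ 0.496 -0.03   0.07 ]
staple [0.533 0.107 0.095]
[[-0.015 -0.997  0.076  0.46 ]
 [-1.     0.015 -0.006  0.005]
 [ 0.005 -0.076 -0.997  1.014]
 [ 0.     0.     0.     1.   ]] 373.6171820136381 [(np.float64(250.67525026572542), np.float64(393.7722256358337)), (np.float64(-57.55574445633715), np.float64(373.78928189901615))]
```

View pics/c1.png

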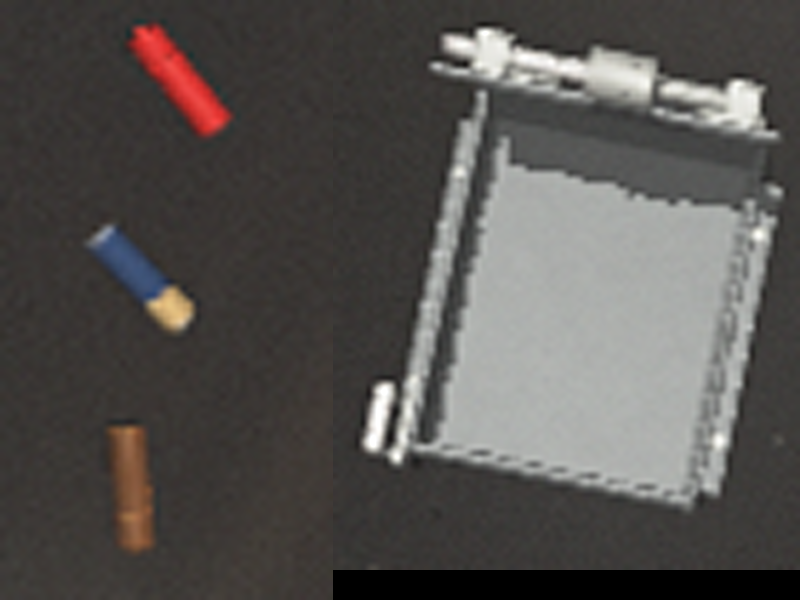

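The crop shows the cell clearly: blue with a gold cap, ends at (97,238) and (180,320). The box's left wall top runs (398,462)–(470,115), the right wall top (717,493)–(775,190), and the grip barrel is at (622,75).

Run:
```python
from h import *
s=np.load('pics/t0.npz')
A=lambda x,y:(335+x/6.66,180+y/6.66)
B=lambda x,y:(195+(x-333)/5.695,115+y/5.7)
e1=px2w(s,*A(97,238),.008);e2=px2w(s,*A(180,320),.008)
d=e1-e2;print('cell',(e1+e2)/2,np.linalg.norm(d),np.degrees(np.arctan2(d[1],d[0])))
for n,p,z in [('FL',(398,462),.07),('L2',(470,115),.07),('FR',(717,493),.07),('R2',(775,190),.07),('grip',(622,75),.2654),('st',(380,417),.095),('lidL',(432,68),.2358),('lidR',(778,137),.2358)]:
    print(n,px2w(s,*B(*p),z).round(4))
st=r.get_state();print(R.from_quat(st['eef_rot']).as_matrix().round(3))
```

```text
cell [ 0.44290272 -0.28933259  0.008     ] 0.04648584422582666 43.98899023702763
FL [0.5148 0.1045 0.07  ]
L2 [0.6704 0.0711 0.07  ]
FR [ 0.4989 -0.0368  0.07  ]
R2 [ 0.6344 -0.0654  0.07  ]
grip [0.6406 0.003  0.2654]
st [0.533  0.1096 0.095 ]
lidL [0.6513 0.0734 0.2358]
lidR [ 0.6236 -0.0545  0.2358]
[[-0.965  0.262 -0.   ]
 [ 0.262  0.965 -0.002]
 [-0.    -0.002 -1.   ]]
```

```bash
cat >> h.py <<'E'
def plan(wps,g,step=6.0,ang=10.4,dec=1):
    """wps: (x,y,z,phi_deg of tool y); prints rows from the present pose"""
    st=r.get_state(); p=np.array(st['tool_pos']); M=R.from_quat(st['eef_rot']).as_matrix(); phi=np.degrees(np.arctan2(M[1,1],M[0,1]))
    print('clock',round(st['clock'],2),'at',p.round(4),'phi',round(phi,1)); rows=[]
    for w in wps:
        q=np.array(w[:3]); dphi=(w[3]-phi+180)%360-180 if abs(w[3]-phi)>200 else w[3]-phi
        n=int(max(1,np.ceil(np.linalg.norm(q-p)*100/step),np.ceil(abs(dphi)/ang)))
        for i in range(n):
            d=(q-p)/(n-i); a=np.radians(phi); ty=np.array([np.cos(a),np.sin(a),0]); tx=np.array([-np.sin(a),np.cos(a),0])
            row=[round(100*d@tx,dec),round(100*d@ty,dec),round(-100*d[2],dec),0,0,round(-dphi/n,1),g]
            p=p+(tx*row[0]+ty*row[1])/100; p[2]-=row[2]/100; phi-=row[5]; rows.append(row)
    for k in range(0,len(rows),8): print(str(rows[k:k+8]).replace(' ',''))
E
python3 -c "
from h import *
plan([(.40,.25,.26,30),(.443,-.285,.13,-46)],-1)"
```

```text
clock 0.1 at [0.1635 0.6027 0.255 ] phi 74.8
[[np.float64(-4.0),np.float64(-3.5),np.float64(-0.1),0,0,np.float64(5.6),-1],[np.float64(-4.3),np.float64(-3.1),np.float64(-0.1),0,0,np.float64(5.6),-1],[np.float64(-4.6),np.float64(-2.6),np.float64(-0.0),0,0,np.float64(5.6),-1],[np.float64(-4.8),np.float64(-2.2),np.float64(-0.1),0,0,np.float64(5.6),-1],[np.float64(-5.0),np.float64(-1.7),np.float64(-0.0),0,0,np.float64(5.6),-1],[np.float64(-5.2),np.float64(-1.2),np.float64(-0.1),0,0,np.float64(5.6),-1],[np.float64(-5.3),np.float64(-0.6),np.float64(-0.0),0,0,np.float64(5.6),-1],[np.float64(-5.3),np.float64(-0.2),np.float64(-0.1),0,0,np.float64(5.6),-1]]
[[np.float64(-4.8),np.float64(-2.3),np.float64(1.3),0,0,np.float64(7.6),-1],[np.float64(-5.1),np.float64(-1.6),np.float64(1.3),0,0,np.float64(7.6),-1],[np.float64(-5.3),np.float64(-1.0),np.float64(1.3),0,0,np.float64(7.6),-1],[np.float64(-5.4),np.float64(-0.2),np.float64(1.3),0,0,np.float64(7.6),-1],[np.float64(-5.3),np.float64(0.5),np.float64(1.3),0,0,np.float64(7.6),-1],[np.float64(-5.3),np.float64(1.2),np.float64(1.3),0,0,np.float64(7.6),-1],[np.float64(-5.0),np.float64(1.8),np.float64(1.3),0,0,np.float64(7.6),-1],[np.float64(-4.8),np.float64(2.5),np.float64(1.3),0,0,np.float64(7.6),-1]]
[[np.float64(-4.4),np.float64(3.1),np.float64(1.3),0,0,np.float64(7.6),-1],[np.float64(-3.9),np.float64(3.7),np.float64(1.3),0,0,np.float64(7.6),-1]]
```

>>> step_arm(
  steps=[
    [-4.0,-3.5,0,0,0,5.6,-1],
    [-4.3,-3.1,0,0,0,5.6,-1],
    [-4.6,-2.6,0,0,0,5.6,-1],
    [-4.8,-2.2,0,0,0,5.6,-1],
    [-5.0,-1.7,0,0,0,5.6,-1],
    [-5.2,-1.2,0,0,0,5.6,-1],
    [-5.3,-0.6,0,0,0,5.6,-1],
    [-5.3,-0.2,0,0,0,5.6,-1],
  ],
)

```text
clock: 1.1
tool_pos: [0.4003, 0.2491, 0.2556]
eef_rot: [0.501, 0.865, 0.0, -0.0]
contact_force: [0.5, 0.9, -0.4]
opening: 1.004
finger_force: 0.0
```

>>> step_arm(
  steps=[
    [-4.8,-2.3,1.3,0,0,7.6,-1],
    [-5.1,-1.6,1.3,0,0,7.6,-1],
    [-5.3,-1.0,1.3,0,0,7.6,-1],
    [-5.4,-0.2,1.3,0,0,7.6,-1],
    [-5.3,0.5,1.3,0,0,7.6,-1],
    [-5.3,1.2,1.3,0,0,7.6,-1],
    [-5.0,1.8,1.3,0,0,7.6,-1],
    [-4.8,2.5,1.3,0,0,7.6,-1],
  ],
)

```text
clock: 2.1
tool_pos: [0.4343, -0.179, 0.1511]
eef_rot: [0.87, 0.492, 0.0, -0.0]
contact_force: [1.7, 0.6, 0.3]
opening: 1.004
finger_force: 0.0
```

>>> step_arm(
  steps=[
    [-4.4,3.1,1.3,0,0,7.6,-1],
    [-3.9,3.7,1.3,0,0,7.6,-1],
    [0,0,0,0,0,0,-0.3],
    [0,0,0,0,0,0,-0.3],
  ],
  force=15,
)

```text
clock: 2.6
tool_pos: [0.4429, -0.2837, 0.1254]
eef_rot: [0.927, 0.375, -0.0, -0.001]
contact_force: [-0.0, -0.3, -0.1]
opening: 0.796
finger_force: 0.0
```

```bash
sed -i 's/row=\[\(.*\)\]$/row=[float(v)+0. for v in (\1)]/' h.py; python3 -c "
from h import *
s=snap('wrist','w1'); cv2.imwrite('pics/w1b.png',cv2.resize(cv2.imread('pics/w1.png'),(800,600),interpolation=cv2.INTER_CUBIC))
plan([(.443,-.289,.06,-46)],-0.3)
print(w2px(s,(.443,-.289,.007)), R.from_quat(r.get_state()['eef_rot']).as_matrix().round(3))"
```

```text
clock 2.65 at [ 0.4432 -0.283   0.1255] phi -45.8
[[-0.2,0.2,3.3,0.0,0.0,0.1,-0.3],[-0.2,0.2,3.3,0.0,0.0,0.1,-0.3]]
(np.float64(258.0817887693837), np.float64(191.08577213879636)) [[ 0.717  0.697 -0.001]
 [ 0.697 -0.717  0.002]
 [ 0.001 -0.002 -1.   ]]
```

View pics/w1b.png

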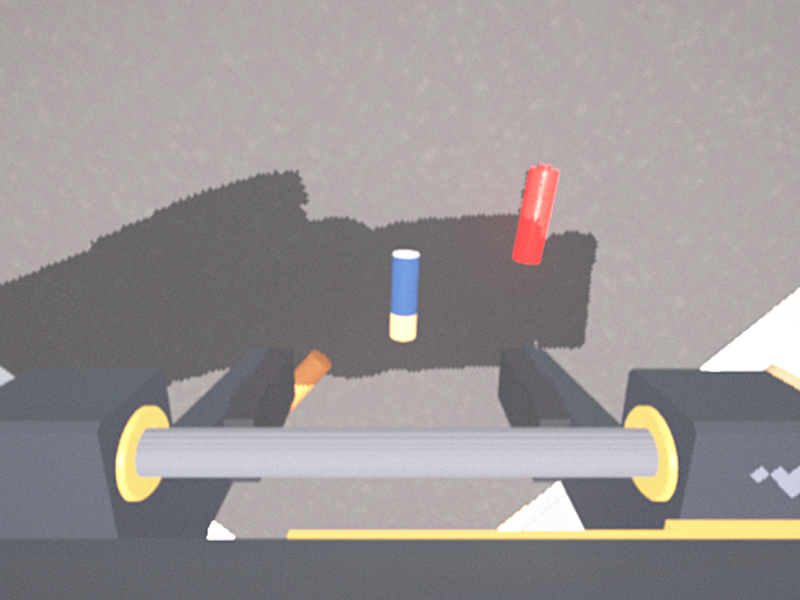

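The wrist view has the blue/gold cell centred at (404,296), as predicted within 1–2 mm, vertical between the fingers. Descending.

>>> step_arm(
  steps=[
    [-0.2,0.2,3.3,0,0,0,0.1],
    [-0.2,0.2,3.3,0,0,0,0.1],
    [0,0,2.5,0,0,0,0.1],
    [0,0,1.5,0,0,0,0.1],
    [0,0,0,0,0,0,1],
    [0,0,0,0,0,0,1],
    [0,0,0,0,0,0,1],
    [0,0,0,0,0,0,1],
  ],
  force=15,
)

```text
clock: 3.65
tool_pos: [0.4435, -0.2904, 0.0206]
eef_rot: [0.927, 0.375, 0.0, 0.0]
contact_force: [-0.4, 1.0, 6.1]
opening: 0.161
finger_force: 15.0
```

```bash
python3 -c "
from h import *
print(r.get_state()['q'])
plan([(.4435,-.29,.13,-46),(.552,.027,.15,-102),(.552,.027,.06,-102)],1)"
```

```text
[ 0.45620097  0.96713178  0.06157331  1.98986787 -0.27116872  0.19113121
 -0.04460734]
clock 3.65 at [ 0.4435 -0.2904  0.0206] phi -46.0
[[0.0,0.0,-5.5,0.0,0.0,0.0,1.0],[0.0,0.0,-5.4,0.0,0.0,0.0,1.0],[5.0,-2.5,-0.3,0.0,0.0,9.3,1.0],[4.5,-3.3,-0.3,0.0,0.0,9.3,1.0],[3.9,-4.0,-0.4,0.0,0.0,9.3,1.0],[3.2,-4.6,-0.3,0.0,0.0,9.3,1.0],[2.4,-5.0,-0.4,0.0,0.0,9.3,1.0],[1.6,-5.4,-0.3,0.0,0.0,9.3,1.0]]
[[0.0,0.0,4.5,0.0,0.0,0.1,1.0],[0.0,0.0,4.5,0.0,0.0,0.1,1.0]]
```

>>> step_arm(
  steps=[
    [0,0,-5.5,0,0,0,1],
    [0,0,-5.4,0,0,0,1],
    [5.0,-2.5,-0.3,0,0,9.3,1],
    [4.5,-3.3,-0.3,0,0,9.3,1],
    [3.9,-4.0,-0.4,0,0,9.3,1],
    [3.2,-4.6,-0.3,0,0,9.3,1],
    [2.4,-5.0,-0.4,0,0,9.3,1],
    [1.6,-5.4,-0.3,0,0,9.3,1],
  ],
)

```text
clock: 4.65
tool_pos: [0.5525, 0.0287, 0.1492]
eef_rot: [0.994, -0.105, 0.0, -0.0]
contact_force: [1.3, -0.6, 0.3]
opening: 0.161
finger_force: 15.0
```

>>> step_arm(
  steps=[
    [0,0,0,0,0,0,1],
    [0,0,0,0,0,0,1],
  ],
)

```text
clock: 4.9
tool_pos: [0.5517, 0.0264, 0.1488]
eef_rot: [0.995, -0.102, -0.0, 0.0]
contact_force: [-0.1, -0.4, -0.8]
opening: 0.163
finger_force: 15.0
```

```bash
python3 -c "
from h import *
s=snap('wrist','w2');t=snap('top','t2')
a=cv2.resize(cv2.imread('pics/w2.png'),(400,300));b=cv2.resize(cv2.imread('pics/t2.png')[90:240,160:360],(400,300),interpolation=cv2.INTER_CUBIC); cv2.imwrite('pics/v2.png',np.hstack([a,b]))
print(r.get_state()['q'].round(2))
plan([(.552,.027,.06,-102)],1)"
```

```text
[-0.44  0.83  0.55  1.9  -0.72  0.62 -1.2 ]
clock 5.0 at [0.5516 0.0248 0.1489] phi -101.9
[[0.0,-0.1,4.4,0.0,0.0,0.0,1.0],[0.0,-0.1,4.5,0.0,0.0,0.0,1.0]]
```

View pics/v2.png

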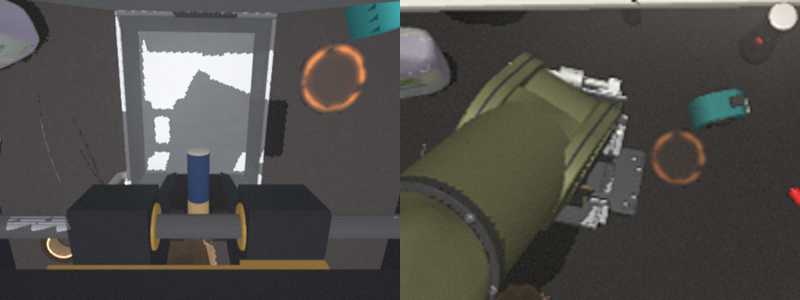

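The wrist view shows the cell held between the fingers over the front half of the box, with the walls clear. Lower, release and rise.

>>> step_arm(
  steps=[
    [0,0,4.4,0,0,0,1],
    [0,0,4.3,0,0,0,1],
    [0,0,0,0,0,0,0.2],
    [0,0,0,0,0,0,0.2],
    [0,0,0,0,0,0,0.2],
    [0,0,0,0,0,0,0.2],
    [0,0,-5,0,0,0,0.2],
    [0,0,-5,0,0,0,0.2],
  ],
)

```text
clock: 6.0
tool_pos: [0.5519, 0.0269, 0.1632]
eef_rot: [0.995, -0.103, -0.0, 0.0]
contact_force: [0.1, 0.6, 0.1]
opening: 0.402
finger_force: 0.0
```

```bash
python3 -c "
from h import *
s=snap('wrist','w3');t=snap('scene','s3')
a=cv2.resize(cv2.imread('pics/w3.png'),(400,300));b=cv2.resize(cv2.imread('pics/s3.png')[90:240,200:400],(400,300),interpolation=cv2.INTER_CUBIC); cv2.imwrite('pics/v3.png',np.hstack([a,b]))
print(r.get_state()['q'].round(2))"
```

```text
[-0.46  0.8   0.58  1.89 -0.71  0.65 -1.21]
```

View pics/v3.png

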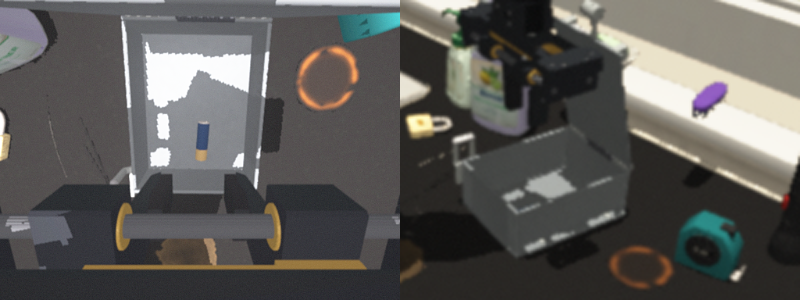

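The cell lies in the box: at (202,140) in the left panel, well inside the walls. Next is the bolt grip: rise and look from close by.

```bash
python3 -c "
from h import *
plan([(.54,.029,.34,-102),(.62,.007,.335,-102)],0.1)"
```

```text
clock 6.1 at [0.5551 0.0262 0.1668] phi -101.8
[[-0.5,0.0,-5.8,0.0,0.0,0.1,0.1],[-0.5,0.0,-5.8,0.0,0.0,0.1,0.1],[-0.5,0.0,-5.7,0.0,0.0,0.1,0.1],[4.1,0.3,0.2,0.0,0.0,0.0,0.1],[4.1,0.2,0.3,0.0,0.0,0.0,0.1]]
```

>>> step_arm(
  steps=[
    [-0.5,0,-5.8,0,0,0,0.1],
    [-0.5,0,-5.8,0,0,0,0.1],
    [-0.5,0,-5.7,0,0,0,0.1],
    [4.1,0.3,0.2,0,0,0,0.1],
    [4.1,0.2,0.3,0,0,0,0.1],
    [0,0,0,0,0,0,0.1],
    [0,0,0,0,0,0,0.1],
  ],
)

```text
clock: 6.98
tool_pos: [0.6156, 0.0084, 0.3292]
eef_rot: [0.995, -0.103, -0.001, -0.0]
contact_force: [-0.2, 0.4, -0.9]
opening: 0.448
finger_force: 0.0
```

```bash
python3 -c "
from h import *
s=snap('wrist','w4')
cv2.imwrite('pics/w4b.png',cv2.resize(cv2.imread('pics/w4.png'),(800,600),interpolation=cv2.INTER_CUBIC))
print('grip pred px800',np.array(w2px(s,(.640,.003,.265)))/.64, np.array(w2px(s,(.640,.003,.275)))/.64)
print(np.array(s['cam_to_world']).round(3))
plan([(.64,.003,.264,-102)],0.1)"
```

```text
grip pred px800 [396.25262729 270.63022981] [396.2751763  276.30881759]
[[-0.205 -0.941 -0.267  0.684]
 [-0.979  0.198  0.056 -0.006]
 [ 0.     0.273 -0.962  0.457]
 [ 0.     0.     0.     1.   ]]
clock 7.03 at [0.6155 0.0086 0.3294] phi -101.8
[[1.3,0.0,3.3,0.0,0.0,0.1,0.1],[1.2,0.0,3.2,0.0,0.0,0.1,0.1]]
```

View pics/w4b.png

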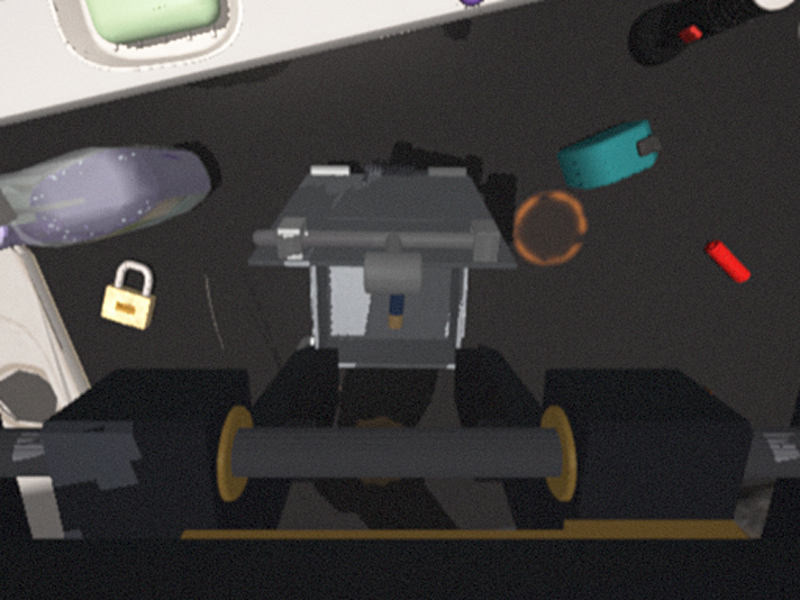

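The barrel is at (392,270), about 2 mm left of the prediction, so the grip is at about (0.640, 0.005, 0.265). The cell is visible inside the box at (397,310). Moving down to pinch.

>>> step_arm(
  steps=[
    [2.4,-0.1,2.0,0,0,0,0.1],
    [0,0,2.5,0,0,0,0.1],
    [0,0,2.0,0,0,0,0.1],
    [0,0,0,0,0,0,0.1],
    [0,0,0,0,0,0,1],
    [0,0,0,0,0,0,1],
    [0,0,0,0,0,0,1],
    [0,0,0,0,0,0,1],
  ],
  force=35,
)

```text
clock: 8.02
tool_pos: [0.6408, 0.0044, 0.2659]
eef_rot: [0.995, -0.103, 0.001, -0.0]
contact_force: [-1.9, 1.5, 6.0]
opening: 0.268
finger_force: 35.0
```

Run:
```python
from h import *
st=r.get_state();print(st['contact_force'],st['opening']*88,st['moment'])
p=np.array(st['tool_pos']);print(p)
# arc from the present pose about the hinge: box frame coords
a=np.radians(-12);X=np.array([np.cos(a),np.sin(a)])
c=np.array([.591,.019]); b=(p[:2]-c)@X
print('grip in box x',b,'pred .0514; z',p[2]+.002)
rho=np.hypot(.198,.010); t0=1.35+.0505
pts=[(.085-rho*np.cos(t),.07+rho*np.sin(t)) for t in np.linspace(t0,.0505-.005,16)]
pts=np.array(pts); d=np.diff(pts,axis=0)*100
for x,z in d: print([round(x,1),0,round(-z,1),0,0,0,1],end=',')
print(pts[-1]-pts[0])
```

```text
[-1.91020833  1.53777284  5.95667787] 23.55360516189439 [0.17419032 0.40884083 0.01921628]
[0.64075839 0.00438828 0.26593119]
grip in box x 0.051709000992678375 pred .0514; z 0.2679311926948314
[np.float64(-1.7), 0, np.float64(0.4), 0, 0, 0, 1],[np.float64(-1.7), 0, np.float64(0.5), 0, 0, 0, 1],[np.float64(-1.7), 0, np.float64(0.7), 0, 0, 0, 1],[np.float64(-1.6), 0, np.float64(0.8), 0, 0, 0, 1],[np.float64(-1.5), 0, np.float64(1.0), 0, 0, 0, 1],[np.float64(-1.4), 0, np.float64(1.1), 0, 0, 0, 1],[np.float64(-1.3), 0, np.float64(1.2), 0, 0, 0, 1],[np.float64(-1.2), 0, np.float64(1.3), 0, 0, 0, 1],[np.float64(-1.1), 0, np.float64(1.4), 0, 0, 0, 1],[np.float64(-0.9), 0, np.float64(1.5), 0, 0, 0, 1],[np.float64(-0.8), 0, np.float64(1.6), 0, 0, 0, 1],[np.float64(-0.6), 0, np.float64(1.7), 0, 0, 0, 1],[np.float64(-0.5), 0, np.float64(1.7), 0, 0, 0, 1],[np.float64(-0.3), 0, np.float64(1.8), 0, 0, 0, 1],[np.float64(-0.2), 0, np.float64(1.8), 0, 0, 0, 1],[-0.16444848 -0.18636719]
```

Pinched: the opening is 23.6 mm, matching the 24 mm barrel. Now swing it along the arc.

>>> step_arm(
  steps=[
    [-1.7,0,0.4,0,0,0,1],
    [-1.7,0,0.5,0,0,0,1],
    [-1.7,0,0.7,0,0,0,1],
    [-1.6,0,0.8,0,0,0,1],
    [-1.5,0,1.0,0,0,0,1],
    [-1.4,0,1.1,0,0,0,1],
    [0,0,0,0,0,0,1],
  ],
)

```text
clock: 8.9
tool_pos: [0.5474, 0.0242, 0.2203]
eef_rot: [0.995, -0.103, 0.001, -0.0]
contact_force: [2.4, 1.1, 4.4]
opening: 0.265
finger_force: 35.0
```

>>> step_arm(
  steps=[
    [-1.3,0,1.2,0,0,0,1],
    [-1.2,0,1.3,0,0,0,1],
    [-1.1,0,1.4,0,0,0,1],
    [-0.9,0,1.5,0,0,0,1],
    [-0.8,0,1.6,0,0,0,1],
    [-0.6,0,1.7,0,0,0,1],
    [0,0,0,0,0,0,1],
  ],
)

```text
clock: 9.78
tool_pos: [0.4903, 0.0357, 0.1329]
eef_rot: [0.995, -0.103, 0.001, -0.0]
contact_force: [2.3, 0.6, 5.3]
opening: 0.268
finger_force: 35.0
```

>>> step_arm(
  steps=[
    [-0.5,0,1.7,0,0,0,1],
    [-0.3,0,1.5,0,0,0,1],
    [-0.2,0,1.0,0,0,0,1],
    [0,0,0,0,0,0,1],
    [0,0,0,0,0,0,1],
  ],
)

```text
clock: 10.4
tool_pos: [0.4814, 0.0376, 0.0918]
eef_rot: [0.995, -0.103, 0.002, -0.0]
contact_force: [3.9, 0.4, 5.5]
opening: 0.266
finger_force: 35.0
```

>>> step_arm(
  steps=[
    [0,0,0.7,0,0,0,1],
    [0,0,0.5,0,0,0,1],
    [0,0,0,0,0,0,1],
    [0,0,0,0,0,0,1],
  ],
  force=45,
)

```text
clock: 10.9
tool_pos: [0.4804, 0.0378, 0.0799]
eef_rot: [0.995, -0.103, 0.001, -0.0]
contact_force: [2.6, -0.7, 7.0]
opening: 0.266
finger_force: 45.0
```

>>> step_arm(
  steps=[
    [0,0,0.2,0,0,0,1],
    [0,0,0.1,0,0,0,1],
    [0,0,0,0,0,0,1],
    [0,0,0,0,0,0,1],
  ],
)

```text
clock: 11.4
tool_pos: [0.4804, 0.0378, 0.0782]
eef_rot: [0.995, -0.103, 0.002, -0.001]
contact_force: [0.2, -0.0, 22.1]
opening: 0.264
finger_force: 45.0
```

The force jumped to 22 N, so the lid is on its stop. Now slide the bolt to box +y, which is tool −y.

>>> step_arm(
  steps=[
    [0,-0.4,0,0,0,0,1],
    [0,-0.4,0,0,0,0,1],
    [0,-0.4,0,0,0,0,1],
    [0,-0.4,0,0,0,0,1],
    [0,0,0,0,0,0,1],
  ],
)

```text
clock: 12.02
tool_pos: [0.4838, 0.0532, 0.0782]
eef_rot: [0.995, -0.103, 0.002, -0.0]
contact_force: [-0.3, -0.5, 20.9]
opening: 0.265
finger_force: 45.0
```

>>> step_arm(
  steps=[
    [0,-0.4,0,0,0,0,1],
    [0,-0.3,0,0,0,0,1],
    [0,-0.2,0,0,0,0,1],
    [0,-0.2,0,0,0,0,1],
    [0,0,0,0,0,0,1],
    [0,0,0,0,0,0,1],
  ],
)

```text
clock: 12.78
tool_pos: [0.4861, 0.0632, 0.0782]
eef_rot: [0.995, -0.103, 0.002, 0.0]
contact_force: [-0.3, -1.4, 20.5]
opening: 0.265
finger_force: 45.0
```

>>> step_arm(
  steps=[
    [0,-0.1,0,0,0,0,1],
    [0,-0.1,0,0,0,0,1],
    [0,-0.1,0,0,0,0,1],
    [0,0,0,0,0,0,1],
    [0,0,0,0,0,0,1],
  ],
)

```text
clock: 13.4
tool_pos: [0.4861, 0.0635, 0.0782]
eef_rot: [0.995, -0.105, 0.002, 0.002]
contact_force: [-1.0, -6.1, 19.8]
opening: 0.263
finger_force: 45.0
```

The stop is reached: the lateral force rose after about 26 mm of travel. Ease off, release and withdraw upward.

>>> step_arm(
  steps=[
    [0,0.2,0,0,0,0,1],
    [0,0,-0.2,0,0,0,1],
    [0,0,0,0,0,0,0.3],
    [0,0,0,0,0,0,0.1],
    [0,0,0,0,0,0,0.1],
    [0,0,0,0,0,0,0.1],
    [0,0,0,0,0,0,0.1],
  ],
)

```text
clock: 14.28
tool_pos: [0.4843, 0.0656, 0.0776]
eef_rot: [0.995, -0.102, -0.0, -0.0]
contact_force: [0.3, -0.0, -0.5]
opening: 0.451
finger_force: 0.0
```

>>> step_arm(
  steps=[
    [0,0,-3,0,0,0,0.1],
    [0,0,-5,0,0,0,0.1],
    [-3,0,-5,0,0,0,0.1],
    [-4,4,-4,0,0,0,0.1],
    [0,0,0,0,0,0,0.1],
    [0,0,0,0,0,0,0.1],
  ],
)

```text
clock: 15.02
tool_pos: [0.4129, 0.0441, 0.2438]
eef_rot: [0.995, -0.102, 0.0, -0.0]
contact_force: [0.0, 0.5, 0.1]
opening: 0.45
finger_force: 0.0
```

```bash
python3 -c "
from h import *
s=snap('wrist','w5');t=snap('scene','s5')
a=cv2.resize(cv2.imread('pics/w5.png'),(400,300));b=cv2.resize(cv2.imread('pics/s5.png')[110:230,200:360],(400,300),interpolation=cv2.INTER_CUBIC); cv2.imwrite('pics/v5.png',np.hstack([a,b]))"
```

```text
(no output)
```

View pics/v5.png

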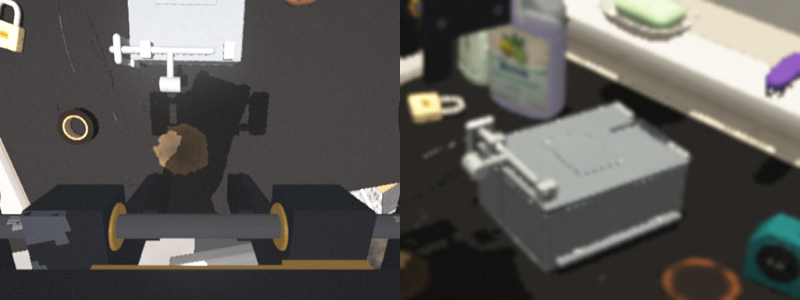

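The lid stays level on its own. The rod reaches under the staple at (118,50) in the left panel and nothing is touching it. The padlock, tape measure and tape roll have not moved. Handing in.

```bash
python3 -c "
from plant import r
print(r.finish_job())"
```

```text
the job is handed in; nothing more can be done
None
```

The AA cell is in the box, the lid is shut and held by the bolt fully home under the staple, the three bystanders look undisturbed in the last pictures, and the job is handed in; no verdict came back.

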